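# Return a sole swatch through the slot of the sample returns box

### The arm

A 6-joint arm with a two-finger parallel gripper is mounted at the origin on the work surface. World frame = base frame: x ahead of the robot, y to its left, z up, the work surface at z = 0. Lengths are in m, angles in rad, forces in N, time in s.
With the tool pointing down it reaches from about 0.35 to 0.725 m from the base axis. Payload 4.3 kg.
Tool frame: the origin (TCP) lies on the centre line of the jaws, within the pads' length; the fingertips stand manip.tips_ahead ahead of it and the grasp point (between the pads) lies 2 mm behind it (manip.tips_ahead is the distance from the TCP to the fingertips, in m); y points along the fingers, x is the direction in which the jaws open and shut, and the axes are right-handed (so a half turn about y gives the same grasp; the last joint's range is limited). The gripper opens to 85 mm and grips with 20 to 120 N. Pads are 22 mm wide; open, the fingers measure 114 mm over their backs; the gripper's body (76 mm by 85 mm) begins 54 mm behind the grasp point. The pads swing forward as they close: fully open they stand 13 mm farther back than shut.
Start: joints at [-1.341, 0.377, 0.081, 1.274, 0, 1.46], TCP at [0.192, -0.542, 0.214] pointing down, gripper open.
Joint ranges: [-2.72, 2.72], [-0.84, 1.66], [-1.02, 1.22], [-1.77, 2.12], [-1.37, 1.28], [-3.14, 3.14]. Speed limits (rad/s): [2.57, 2.57, 3.14, 3.14, 3.14, 3.14].

### API

Orientations are given as a unit quaternion [x, y, z, w].
In Python, from workcell import manip, eyes, ticket gives the robot as it stands.
- The arm moves only by the tool apply_moves, never from a script. Its argument "deltas" is a list of rows, each a list of 3 entries, a list of its own where there are three numbers: the gripper's target within -1 to 1 (fully open at 1, half-way at 0, shut at -1), then the shift along the tool's x, y, z in mm, then the turn about the tool's y in degrees. A call has 1 to 20 rows; each row shifts and turns the commanded pose from where the row before left it, along the tool's axes as they then stand; what a row does not reach is not made up. A row lasts 1/10 s, in which the tool goes at most 50 mm and 8.59 degrees, less where a joint would pass 70% of its speed; a pose out of reach is approached as far as the arm can. A call with a gripper value outside its range is refused whole. The fingers move at their own pace and stop on an object; the grip force is fixed at half the most. Time passes only in rows, so rows that do not move let the fingers close. It gives the time, the measured TCP pose, the force and the opening at its end, in the units of the state.
- manip.state(): the state, without advancing time (a new reading comes with each control period).
- eyes.snapshot(name): name is "scene" or "top" or "wrist"; returns (picture, depth): 384x512x3 uint8, blue, green, red; 384x512 float32, m along the optical axis (not along the pixel's ray), 0 where there is no reading.
- eyes.calibration(name): a dict with "fx", "fy", "cx", "cy" (pixels), "dist_coeffs" ([k1, k2, p1, p2, k3] as OpenCV has them; the pictures are not rectified), "pose" (4x4, takes a point from camera to world coordinates). Camera axes: x right, y down, z forward; pixel columns grow to the right and rows downward; lengths in m; the calibration is good to about 2 mm. A picture is of the moment at which its call begins: read the wrist's pose just before it. calibration takes no time and is no camera call; for the wrist camera it gives the pose at the moment of the call.
- ticket.hand_in(): hands the job in, once; it reports no verdict.
The state is a dict: "clock": time; "joint_pos": joint angles; "joint_vel": joint speeds; "joint_efforts": joint torques, N m; "ee_pos": TCP position; "tool_rot": TCP orientation; "force": force on the tool from outside, world axes, zero at the start; "wrist_torque": the same for the moment, N m; "opening": finger opening in m.
Only numpy, scipy, OpenCV 4.12 (cv2) and the standard library are available. Lean on these libraries where they do the work, as an engineer would, in place of code of your own. Each camera call takes 0.05 s, during which the arm holds its last target.

### The job

Take the narrower, taller of the two sole swatches out of the sample rack, stand it upright over the returns box, feel gently for the narrow slot in the box's metal slot plate, and push the swatch down through the slot past the stiff flap so that it ends up wholly inside the box. Never ram or lean hard on the box, and leave the wide swatch and everything else on the counter where they are.

Things in the scene. Friction and masses are not known exactly. Their poses are not given: they have to be found in the camera images.
- swatch: The swatch to return: flat rigid grey plastic plate with dark tread rings on both faces, 80 mm wide (its y), 9 mm thick (its x), 115 mm tall (its z), about 90 g. Starts upright in one of the rack's grooves. Origin: centre of its bottom edge.
- swatch_mid (a point): Centre of the swatch, 57.5 mm above its bottom edge; same axes.
- wide_swatch: The other swatch, to be left in the rack: same look and thickness (9 mm) but 108 mm wide and only 85 mm tall. Origin: centre of its bottom edge.
- rack: Fixed plywood rack, 150 mm (x) by 120 mm (y). Two straight open-ended grooves run along its y, centred at its x = -40 and +40 mm, 13 mm wide, groove floor 8 mm and groove walls' top 30 mm above the table; either swatch may be in either groove, standing on the floor of it, up to 8 mm off centre along it. Origin: centre of its underside.
- returns_box: Fixed plywood box, 170 mm (x) by 140 mm (y), with an aluminium slot plate (100 by 124 mm) on its lid, top face 140 mm above the table; it rides on springs: pressed with over 3 N it sinks 1 mm per 3 N, to a stop at 6 mm. Origin: centre of the underside, on the table. The inside is clear from the slot plate down to the table, so the 115 mm swatch fits wholly inside. The box must never be pressed with more than 20 N in all.
- box_top (a point): Centre of the box in plan, at the slot plate's top face. The slot runs along the box's y: 90 mm long, centred in y, 12.5 mm wide along x, straight walls 23 mm deep, no chamfer. The slot plate is adjustable and was left anywhere up to 20 mm either way along the box's x: this offset is in no listed pose, must be felt for (or seen), and stays put during the work.
- flap (a joint): Black flap closing the slot from below, 26 mm under the top face; 0 = shut, grows to about 1.2 rad as the swatch pushes it down. Its friction hinge, 20 mm to the box's -x side of the slot, needs 5 to 10 N on the swatch and stays where pushed. With its bottom edge 70 mm or more below the top face the swatch has passed the flap and, let go, drops in by its own weight.
- shoe: White sneaker, 290 by 92 by 100 mm; a bystander, not to be moved. Origin: centre of its underside.
- paint_jar: Small jar, 40 mm across, 50 mm tall, beside the returns box; a bystander, not to be moved. Origin: centre of its underside.
- paint_bottle: Small bottle, 38 mm across, 85 mm tall, beside the rack on the robot's side; a bystander, not to be moved. Origin: centre of its underside.
- brush_cup: White cup, 72 mm across, 90 mm tall; a bystander, not to be moved. Origin: centre of its underside.
- brush: Flat brush lying on the table; a bystander, not to be moved. Origin: a point of it.
- tape_roll: Disc-shaped roll, 90 mm across, 25 mm tall; a bystander, not to be moved. Origin: centre of its underside.
- sanding_block: Cork block 70 by 45 by 30 mm; a bystander, not to be moved. Origin: centre of its underside.

How it is judged:
On the way:
1. the swatch stands upright in the slot, its bottom edge at least 10 mm below the slot plate's top face and not yet all through (x of swatch_mid in the frame of returns_box between -0.035 and 0.035 m and y of swatch_mid in the frame of returns_box between -0.015 and 0.015 m and z of swatch_mid in the frame of returns_box between 0.1 and 0.1875 m and angle between swatch's own z axis and vertical below 0.2 rad and angle between the y axis of swatch and the y axis of returns_box, either way round below 0.1 rad), for 0.2 s.
At the end, for the whole second after the job is handed in: The swatch is wholly inside the returns box (its centre within the box's outline and less than 80 mm above the table), let go and at rest (under 50 mm/s) (x of swatch_mid in the frame of returns_box between -0.085 and 0.085 m and y of swatch_mid in the frame of returns_box between -0.07 and 0.07 m and z of swatch_mid in the frame of returns_box between 0 and 0.08 m and linear speed of swatch below 0.05 m/s); the robot touches nothing.
It fails at once if the returns box is pressed with more than 20 N (contact force between returns_box and anything else above 20 N).
It fails at once if the wide swatch is shifted by more than 15 mm (distance of wide_swatch from where it was at the start of the episode above 0.015 m).
It fails at once if one of the bystanders is shifted by more than 20 mm (distance of any of shoe, paint_jar, paint_bottle, brush_cup, brush, tape_roll, sanding_block from where it was at the start of the episode above 0.02 m).
It also fails if it takes over 72 s, if anything falls off the work surface, if the arm or the gripper's body presses on something with over 40 N, if the wrist force passes 120 N, or if a joint passes its speed limit or range.

## Working session

There is one attempt and no reset: what is moved stays moved. The work goes in short steps, Python scripts to look and compute and a tool call to move; the robot and the scene stay as the last step left them, time stands still between calls to the robot, and variables do not carry over. Pictures are saved under pics/ and viewed, and the job is handed in when it is done.

Besides the shell and the picture viewer there is one more tool, called after "Request:" in YAML: its name, and indented under it one key for each argument. apply_moves: Moves the arm, as the interface text tells. Its arguments: {"type":"object","properties":{"deltas":{"type":"array"}},"required":["deltas"]}

```bash
mkdir -p pics
cat > h.py <<'E'
import numpy as np, cv2
from workcell import manip, eyes, ticket
def snap(name,out):
    cal=eyes.calibration(name); p,d=eyes.snapshot(name)
    cv2.imwrite('pics/'+out+'.png',p); np.savez('pics/'+out+'.npz',p=p,d=d,**{k:np.array(v) for k,v in cal.items()})
    return p,d,cal
def load(out):
    z=np.load('pics/'+out+'.npz'); return z['p'],z['d'],{k:z[k] for k in z.files}
def cloud(d,cal):
    K=np.array([[cal['fx'],0,cal['cx']],[0,cal['fy'],cal['cy']],[0,0,1]],float)
    h,w=d.shape; u,v=np.meshgrid(np.arange(w),np.arange(h))
    pts=np.stack([u,v],-1).reshape(-1,1,2).astype(np.float64)
    n=cv2.undistortPoints(pts,K,np.array(cal['dist_coeffs'],float)).reshape(h,w,2)
    c=np.dstack([n*d[...,None],d]); T=np.array(cal['pose'])
    W=c@T[:3,:3].T+T[:3,3]; W[d==0]=np.nan
    return W
E
python3 - <<'E'
from h import *
print(manip.state(), manip.tips_ahead)
for n in ['scene','top','wrist']:
    p,d,c=snap(n,n+'0'); print(n,np.round(c['pose'],3).tolist(),c['fx'],d[d>0].min(),d.max())
E
```

```text
{'clock': 0.0, 'joint_pos': array([-1.34129962e+00,  3.78065267e-01,  7.96121801e-02,  1.27439453e+00,
        1.26690208e-05,  1.46049920e+00]), 'joint_vel': array([-0.00109402,  0.00168446,  0.00102052,  0.00086889,  0.00021374,
       -0.0002504 ]), 'joint_efforts': array([ 4.37454064e-04, -4.63597476e+01,  2.69878614e+01,  2.06348172e-02,
        1.57261161e-05,  1.45829495e-05]), 'ee_pos': array([ 0.19149546, -0.54143861,  0.21345434]), 'tool_rot': array([-0.57685645,  0.4088    , -0.40772103,  0.57782589]), 'force': array([0.19848312, 0.1285513 , 0.07820121]), 'wrist_torque': array([ 0.0415685 , -0.0119729 , -0.00111279]), 'opening': 0.08547419565141465} 0.017
scene [[0.503, 0.527, -0.685, 1.425], [0.864, -0.303, 0.401, -0.451], [0.004, -0.794, -0.608, 0.848], [0.0, 0.0, 0.0, 1.0]] 418.8195470332034 0.8472284 3.996208
top [[0.019, -0.997, 0.069, 0.537], [-0.999, -0.017, 0.033, 0.008], [-0.032, -0.069, -0.997, 1.134], [0.0, 0.0, 0.0, 1.0]] 375.42604467004816 0.68184257 2.0007396
wrist [[0.334, -0.905, -0.263, 0.256], [-0.942, -0.322, -0.092, -0.519], [-0.002, 0.278, -0.961, 0.373], [0.0, 0.0, 0.0, 1.0]] 272.31932807695154 0.0500041 1.3146796
```

View pics/top0.png

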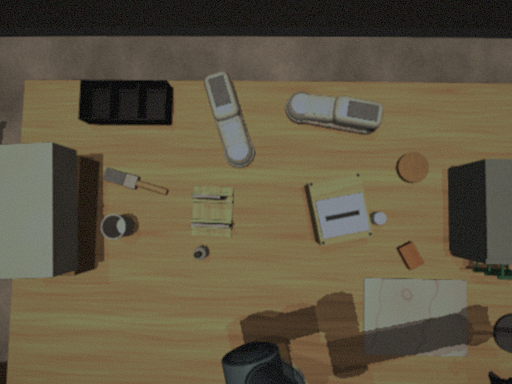

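View pics/scene0.png

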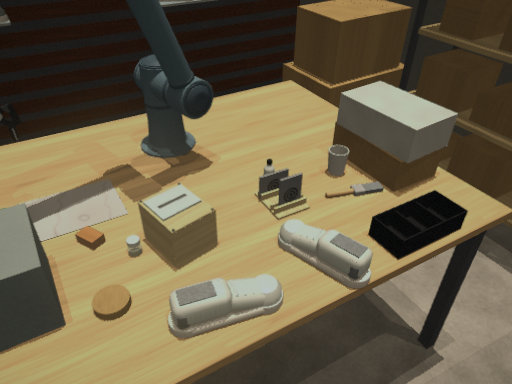

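View pics/wrist0.png

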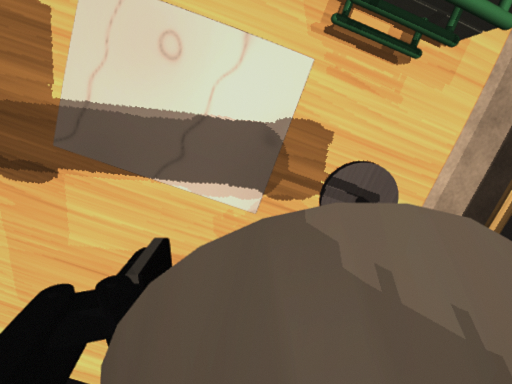

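The top view shows the rack near (212,210), with swatches at about (210,195) and (210,225). The box is near (340,210), its slot at (342,215) and rotated. In the scene view the taller, narrower swatch is in front, away from the robot, at (290,190).

Run:
```python
from h import *
p,d,c=load('top0'); W=cloud(d,c)
for nm,(x0,y0,x1,y1) in dict(rack=(180,175,250,270),box=(295,165,390,255)).items():
    im=cv2.resize(p[y0:y1,x0:x1],None,fx=6,fy=6,interpolation=cv2.INTER_CUBIC); im=cv2.convertScaleAbs(im,alpha=1.5); cv2.imwrite(f'pics/z_{nm}.png',im)
for nm in ['top0','scene0']:
    p,d,c=load(nm); W=cloud(d,c)
    X=W.reshape(-1,3)
    R=X[(X[:,0]>.35)&(X[:,0]<.75)&(X[:,1]>.0)&(X[:,1]<.3)&(X[:,2]>.04)&(X[:,2]<.2)]
    R=R[(abs(R[:,0]-.55)<.12)&(R[:,1]>.05)&(R[:,1]<.25)]
    print(nm,len(R)); h=R[R[:,2]>.075]; 
    print(np.round(h[np.argsort(h[:,0])][::max(1,len(h)//60)],3).tolist())
    B=X[(X[:,2]>.125)&(X[:,2]<.16)&(X[:,1]<0)&(X[:,1]>-.35)&(X[:,0]>.38)&(X[:,0]<.72)]
    print(len(B),np.median(B,0), cv2.minAreaRect((B[:,:2]*1000).astype(np.float32)))
```

```text
top0 296
[[0.491, 0.124, 0.089], [0.493, 0.152, 0.092], [0.494, 0.143, 0.093], [0.494, 0.13, 0.091], [0.494, 0.126, 0.095], [0.495, 0.191, 0.091], [0.495, 0.183, 0.09], [0.496, 0.177, 0.093], [0.496, 0.168, 0.094], [0.496, 0.154, 0.093], [0.496, 0.146, 0.093], [0.496, 0.135, 0.09], [0.497, 0.124, 0.09], [0.497, 0.121, 0.093], [0.497, 0.221, 0.093], [0.498, 0.211, 0.09], [0.498, 0.202, 0.091], [0.498, 0.194, 0.089], [0.498, 0.196, 0.094], [0.498, 0.182, 0.096], [0.498, 0.171, 0.091], [0.499, 0.163, 0.091], [0.499, 0.152, 0.091], [0.499, 0.149, 0.094], [0.499, 0.143, 0.094], [0.499, 0.13, 0.092], [0.499, 0.127, 0.093], [0.5, 0.224, 0.093], [0.5, 0.211, 0.092], [0.501, 0.203, 0.09], [0.501, 0.197, 0.092], [0.501, 0.165, 0.076], [0.501, 0.168, 0.08], [0.501, 0.172, 0.088], [0.501, 0.174, 0.095], [0.503, 0.222, 0.089], [0.503, 0.218, 0.095], [0.503, 0.205, 0.092], [0.504, 0.196, 0.094], [0.504, 0.186, 0.091], [0.504, 0.18, 0.092], [0.572, 0.177, 0.123], [0.572, 0.174, 0.121], [0.572, 0.163, 0.124], [0.572, 0.158, 0.124], [0.573, 0.155, 0.124], [0.573, 0.152, 0.122], [0.573, 0.147, 0.123],
[... 1709 characters left out ...]
.077], [0.581, 0.197, 0.095], [0.581, 0.204, 0.097], [0.581, 0.152, 0.1], [0.581, 0.169, 0.117], [0.581, 0.193, 0.093], [0.581, 0.182, 0.086], [0.581, 0.215, 0.101], [0.582, 0.201, 0.083], [0.582, 0.152, 0.09], [0.582, 0.151, 0.105], [0.582, 0.186, 0.122], [0.582, 0.163, 0.078], [0.582, 0.214, 0.098], [0.582, 0.152, 0.086], [0.583, 0.201, 0.118], [0.583, 0.194, 0.105], [0.583, 0.157, 0.111], [0.583, 0.21, 0.092], [0.584, 0.153, 0.109], [0.584, 0.171, 0.11], [0.584, 0.215, 0.118], [0.584, 0.208, 0.109], [0.585, 0.155, 0.124], [0.585, 0.214, 0.077]]
2200 [ 0.5657799  -0.18135961  0.13532429] ((549.5227661132812, -175.52474975585938), (176.1936798095703, 145.09388732910156), 12.662965774536133)
```

View pics/z_rack.png

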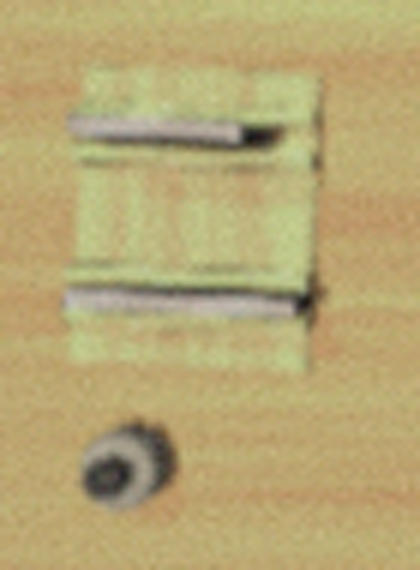

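View pics/z_box.png

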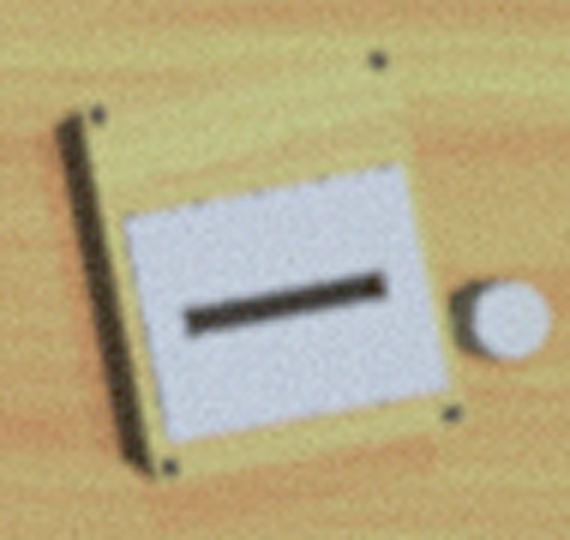

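```bash
cat >> h.py <<'E'
from scipy.spatial.transform import Rotation as Rr
def plan(target, yaw, n, pos=None, R=None):
    """yaw: desired angle of tool x axis (mod pi) in world. prints per-row deltas (turn first-half style: shift expressed in axes as row begins)"""
    s=manip.state(); pos=s['ee_pos'] if pos is None else np.array(pos); R=Rr.from_quat(s['tool_rot']).as_matrix() if R is None else R
    a=np.arctan2(R[1,0],R[0,0]); da=(yaw-a+np.pi/2)%np.pi-np.pi/2
    print('pos',pos.round(4),'yaw deg',np.degrees(a).round(2),'toolY',R[:,1].round(3),'J',s['joint_pos'].round(3))
    print('turn world-z deg',np.degrees(da).round(2),' => about tool y',-np.degrees(da).round(2))
    dw=(np.array(target)-pos); print('shift world mm',(dw*1000).round(1),' tool mm',(R.T@dw*1000).round(1))
    print('force',s['force'].round(2),'torque',s['wrist_torque'].round(3),'open',round(s['opening'],4),'t',s['clock'])
E
python3 - <<'E'
from h import *
p,d,c=load('top0'); W=cloud(d,c); X=W.reshape(-1,3)
for nm,lo,hi,x0,x1 in [('tall',.112,.132,.56,.6),('wide',.085,.1,.485,.515)]:
    S=X[(X[:,2]>lo)&(X[:,2]<hi)&(X[:,0]>x0)&(X[:,0]<x1)&(X[:,1]>.1)&(X[:,1]<.25)]
    print(nm,len(S),S.mean(0).round(4),S[:,1].min().round(4),S[:,1].max().round(4),'slope',np.degrees(np.polyfit(S[:,1],S[:,0],1)[0]).round(2),cv2.minAreaRect((S[:,:2]*1000).astype(np.float32)))
g=cv2.cvtColor(p,cv2.COLOR_BGR2GRAY)
K=np.array([[c['fx'],0,c['cx']],[0,c['fy'],c['cy']],[0,0,1]])
def onplane(uv,z):
    n=cv2.undistortPoints(np.array(uv,float).reshape(-1,1,2),K,c['dist_coeffs']).reshape(-1,2)
    r=np.c_[n,np.ones(len(n))]@c['pose'][:3,:3].T; o=c['pose'][:3,3]
    return o+r*((z-o[2])/r[:,2])[:,None]
# upsampled slot
y0,y1,x0,x1=196,236,318,366
F=8; im=cv2.resize(g[y0:y1,x0:x1],None,fx=F,fy=F,interpolation=cv2.INTER_CUBIC)
m=(im<100).astype(np.uint8); n,l,st,ce=cv2.connectedComponentsWithStats(m)
print(st.tolist())
H,Wd=m.shape
for i in range(1,n):
    if 500<st[i,4]<12000:
        v,u=np.nonzero(l==i); uv=np.c_[(u+.5)/F-.5+x0,(v+.5)/F-.5+y0]; P=onplane(uv,.14)
        print('slot',P.mean(0).round(4),cv2.minAreaRect((P[:,:2]*1000).astype(np.float32)), st[i].tolist())
        q=P[:,:2]-P[:,:2].mean(0); w,V=np.linalg.eigh(q.T@q); print('dir',V[:,1],np.degrees(np.arctan2(-V[0,1],V[1,1])))
for z,pts in [(.14,[(98,115),(378,60),(452,413),(170,467)]),(.14,[(123,215),(405,167),(450,388),(168,440)])]:
    P=onplane([((a+.5)/6-.5+295,(b+.5)/6-.5+165) for a,b in pts],z); print(P.round(4).tolist(),P.mean(0).round(4))
    e=P[0]-P[1]; print('yaw',np.degrees(np.arctan2(-e[0],e[1])),np.linalg.norm(P[0]-P[1]),np.linalg.norm(P[1]-P[2]))
s=manip.state(); print(Rr.from_quat(s['tool_rot']).as_matrix().round(3))
plan([.578,.183,.25],0,1)
E
```

```text
tall 99 [0.5766 0.1823 0.1223] 0.1443 0.2239 slope 1.22 ((576.2264404296875, 184.09866333007812), (8.34999942779541, 79.50155639648438), 0.8217859864234924)
wide 118 [0.4984 0.1744 0.0922] 0.121 0.2279 slope 3.12 ((498.77154541015625, 174.34881591796875), (106.98991394042969, 9.40829086303711), 86.47955322265625)
[[0, 0, 384, 320, 112192], [60, 114, 273, 88, 10376], [0, 279, 11, 41, 312]]
slot [ 0.533  -0.1808  0.14  ] ((533.050048828125, -180.94876098632812), (13.31153678894043, 90.20397186279297), 12.385944366455078) [60, 114, 273, 88, 10376]
dir [-0.21182199  0.97730827] 12.229146781354569
[[0.6142, -0.0985, 0.14], [0.6405, -0.2211, 0.14], [0.4867, -0.2534, 0.14], [0.4608, -0.1313, 0.14]] [ 0.5506 -0.1761  0.14  ]
yaw 12.125457998661085 0.1254313609490107 0.15716446640576756
[[0.5703, -0.1099, 0.14], [0.5936, -0.2329, 0.14], [0.4975, -0.2525, 0.14], [0.4725, -0.1303, 0.14]] [ 0.5335 -0.1814  0.14  ]
yaw 10.701029934222356 0.12526236859205853 0.09802504064121356
[[ 0.333 -0.     0.943]
 [-0.943  0.001  0.333]
 [-0.001 -1.     0.   ]]
pos [ 0.1915 -0.5416  0.2137] yaw deg -70.53 toolY [-0.     0.001 -1.   ] J [-1.341  0.378  0.08   1.274 -0.     1.461]
turn world-z deg 70.53  => about tool y -70.53
shift world mm [386.5 724.6  36.3]  tool mm [-554.5  -35.4  605.9]
force [ 0.36 -0.88 -0.21] torque [-0.045  0.004  0.027] open 0.0853 t 0.15
```

Request:
apply_moves:
  deltas:
    - [1,[-14,-2,15],0]
    - [1,[-27,-2,30],0]
    - [1,[-27,-2,30],0]
    - [1,[-28,-2,30],0]
    - [1,[-28,-2,31],0]
    - [1,[-28,-2,30],0]
    - [1,[-28,-2,30],0]
    - [1,[-28,-2,31],0]
    - [1,[-28,-2,30],0]
    - [1,[-28,-2,30],0]
    - [1,[-28,-2,31],0]
    - [1,[-28,-2,30],0]
    - [1,[-28,-2,30],0]
    - [1,[-28,-2,31],0]
    - [0.5,[-28,-2,30],0]
    - [0,[-28,-2,30],0]
    - [0,[-28,-2,31],0]
    - [0,[-28,-2,30],0]
    - [0,[-28,0,30],0]
    - [0,[-27,0,31],0]

```text
clock: 2.15
ee_pos: [0.5682, 0.1685, 0.2501]
tool_rot: [0.578, -0.408, 0.408, -0.577]
force: [0.5, -0.2, 0.0]
opening: 0.0427
```

Request:
apply_moves:
  deltas:
    - [0,[-7,0,7],-3]
    - [0,[-6,0,7],-8]
    - [0,[0,0,0],-8.5]
    - [0,[0,0,0],-8.5]
    - [0,[0,0,0],-8.5]
    - [0,[0,0,0],-8.5]
    - [0,[0,0,0],-8.5]
    - [0,[0,0,0],-8.5]
    - [0,[0,0,0],-6]
    - [0,[0,0,0],0]

```text
clock: 3.15
ee_pos: [0.5761, 0.1839, 0.2499]
tool_rot: [0.707, -0.016, 0.015, -0.707]
force: [0.5, -0.5, -0.0]
opening: 0.043
```

Run:
```python
from h import *
plan([.577,.183,.25],np.radians(-2),1)
snap('wrist','wrist1'); snap('top','top1')
```

```text
pos [0.5761 0.1839 0.2499] yaw deg -2.55 toolY [-0.001 -0.    -1.   ] J [ 0.204  0.439  0.265  1.398 -0.     1.819]
turn world-z deg 0.55  => about tool y -0.55
shift world mm [ 0.9 -0.9  0.1]  tool mm [ 1.  -0.1 -0.8]
force [ 0.47 -0.52 -0.04] torque [ 0.038 -0.035  0.021] open 0.043 t 3.15
```

View pics/wrist1.png

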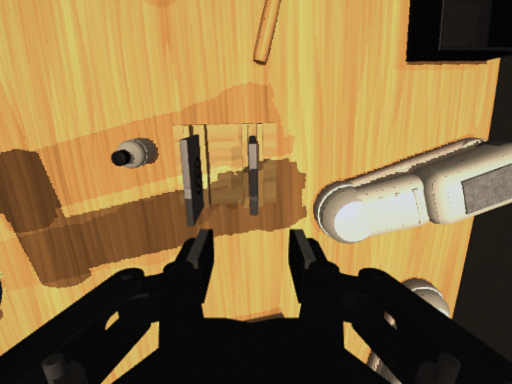

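The wrist view shows the tall swatch at about (253,140–215) and the wide one at (193,135–225). The jaws are at rows 230–270, and the shoe is well to the right.

Run:
```python
from h import *
for nm in ['wrist1']:
    p,d,c=load(nm); W=cloud(d,c); X=W.reshape(-1,3)
    for lo,hi,x0,x1 in [(.112,.132,.55,.61),(.085,.1,.48,.52)]:
        S=X[(X[:,2]>lo)&(X[:,2]<hi)&(X[:,0]>x0)&(X[:,0]<x1)&(X[:,1]>.1)&(X[:,1]<.27)]
        print(nm,len(S),S.mean(0).round(4),cv2.minAreaRect((S[:,:2]*1000).astype(np.float32)), np.degrees(np.polyfit(S[:,1],S[:,0],1)[0]).round(2))
    F=X[(X[:,0]>.6)&(X[:,0]<.7)&(X[:,1]>.1)&(X[:,1]<.27)&(X[:,2]>.04)]; print('tall stuff near',F[:,0].min(),F[:,2].max())
```

```text
wrist1 600 [0.5764 0.187  0.123 ] ((576.3528442382812, 184.74203491210938), (80.15241241455078, 9.006095886230469), 88.74237060546875) 1.03
wrist1 709 [0.4976 0.1796 0.0923] ((496.9972229003906, 175.85169982910156), (108.29505157470703, 9.623028755187988), 88.80464935302734) 1.47
tall stuff near 0.6000049733720759 0.3677182457878021
```

Request:
apply_moves:
  deltas:
    - [0,[0,10,0.6],-1.3]
    - [0,[0,25,0],0]
    - [0,[0,25,0],0]
    - [0,[0,25,0],0]
    - [0,[0,25,0],0]
    - [0,[0,18,0],0]
    - [0,[0,10,0],0]
    - [0,[0,0,0],0]
    - [-1,[0,0,0],0]
    - [-1,[0,0,0],0]
    - [-1,[0,0,0],0]
    - [-1,[0,0,0],0]
    - [-1,[0,0,0],0]
    - [-1,[0,0,0],0]

```text
clock: 4.65
ee_pos: [0.5765, 0.1845, 0.1126]
tool_rot: [0.707, -0.007, 0.008, -0.707]
force: [-0.1, 0.1, -0.5]
opening: -0.0004
```

Run:
```python
from h import *
plan([.577,.183,.25],np.radians(-2),1)
```

```text
pos [0.5765 0.1845 0.1126] yaw deg -1.23 toolY [ 0. -0. -1.] J [ 0.205  0.483 -0.024  1.064 -0.     1.797]
turn world-z deg -0.77  => about tool y 0.77
shift world mm [  0.5  -1.5 137.4]  tool mm [   0.6 -137.4   -1.5]
force [-0.06  0.11 -0.49] torque [ 0.034  0.003 -0.019] open -0.0004 t 4.65
```

The fingers report fully shut, so I'm looking before going further.

Run:
```python
from h import *
p,d,c=snap('scene','scene2'); cv2.imwrite('pics/scene2z.png',cv2.resize(p[60:260,200:400],None,fx=3,fy=3,interpolation=cv2.INTER_CUBIC))
snap('wrist','wrist2')
```

```text
(no output)
```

View pics/scene2z.png

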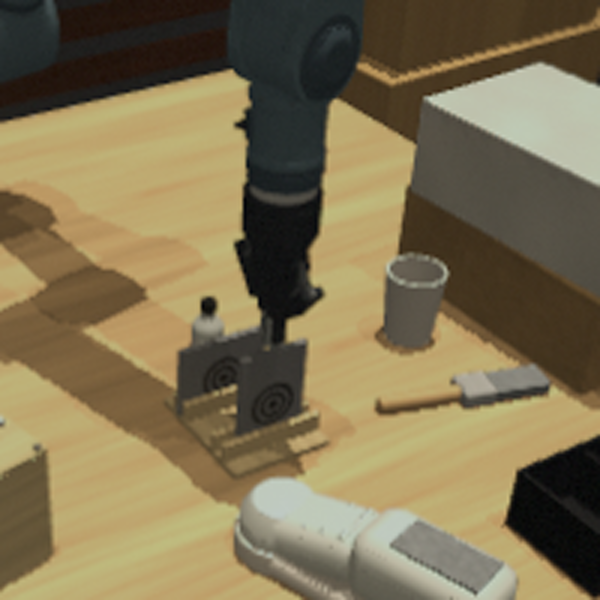

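View pics/wrist2.png

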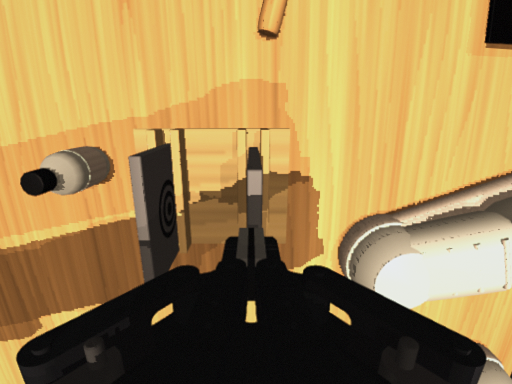

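Run:
```python
from h import *
p,d,c=load('wrist2'); W=cloud(d,c)
cv2.imwrite('pics/w2z.png',cv2.convertScaleAbs(cv2.resize(p[120:330,180:340],None,fx=3.6,fy=2.8,interpolation=cv2.INTER_CUBIC),alpha=2.2))
for v in range(140,300,8): print(v,[tuple((W[v,u]*1000).round(0)) for u in (244,254,260)])
print('wrist cam',c['pose'].round(3).tolist())
p,d,c=snap('top','top2');W=cloud(d,c);cv2.imwrite('pics/t2z.png',cv2.convertScaleAbs(cv2.resize(p[160:280,160:280],None,fx=5,fy=5),alpha=1.6))
```

```text
140 [(np.float64(570.0), np.float64(233.0), np.float64(31.0)), (np.float64(579.0), np.float64(231.0), np.float64(9.0)), (np.float64(584.0), np.float64(232.0), np.float64(26.0))]
148 [(np.float64(570.0), np.float64(226.0), np.float64(30.0)), (np.float64(578.0), np.float64(225.0), np.float64(23.0)), (np.float64(584.0), np.float64(225.0), np.float64(28.0))]
156 [(np.float64(569.0), np.float64(219.0), np.float64(30.0)), (np.float64(578.0), np.float64(225.0), np.float64(71.0)), (np.float64(584.0), np.float64(218.0), np.float64(29.0))]
164 [(np.float64(569.0), np.float64(212.0), np.float64(30.0)), (np.float64(578.0), np.float64(225.0), np.float64(106.0)), (np.float64(581.0), np.float64(224.0), np.float64(103.0))]
172 [(np.float64(569.0), np.float64(204.0), np.float64(30.0)), (np.float64(577.0), np.float64(223.0), np.float64(123.0)), (np.float64(581.0), np.float64(223.0), np.float64(123.0))]
180 [(np.float64(569.0), np.float64(197.0), np.float64(31.0)), (np.float64(577.0), np.float64(219.0), np.float64(123.0)), (np.float64(581.0), np.float64(219.0), np.float64(124.0))]
188 [(np.float64(569.
[... 1944 characters left out ...]
t64(196.0), np.float64(177.0))]
276 [(np.float64(572.0), np.float64(195.0), np.float64(181.0)), (np.float64(576.0), np.float64(186.0), np.float64(167.0)), (np.float64(578.0), np.float64(196.0), np.float64(182.0))]
284 [(np.float64(572.0), np.float64(189.0), np.float64(178.0)), (np.float64(576.0), np.float64(182.0), np.float64(167.0)), (np.float64(578.0), np.float64(196.0), np.float64(188.0))]
292 [(np.float64(572.0), np.float64(184.0), np.float64(177.0)), (np.float64(576.0), np.float64(177.0), np.float64(167.0)), (np.float64(578.0), np.float64(194.0), np.float64(190.0))]
wrist cam [[1.0, -0.019, -0.006, 0.576], [-0.02, -0.96, -0.278, 0.254], [-0.0, 0.278, -0.96, 0.272], [0.0, 0.0, 0.0, 1.0]]
```

View pics/w2z.png

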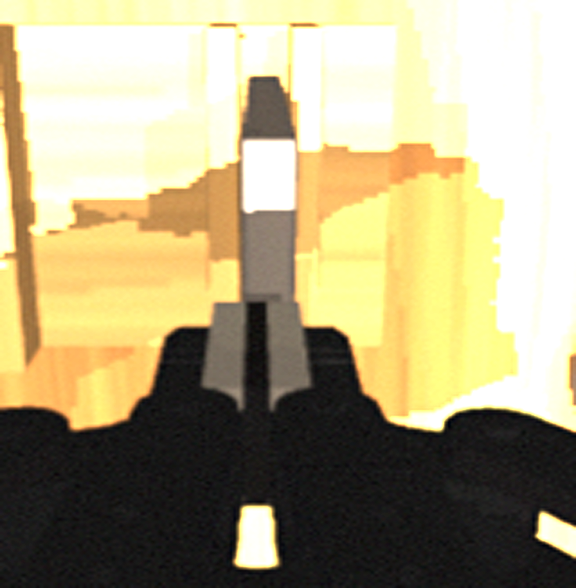

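View pics/t2z.png

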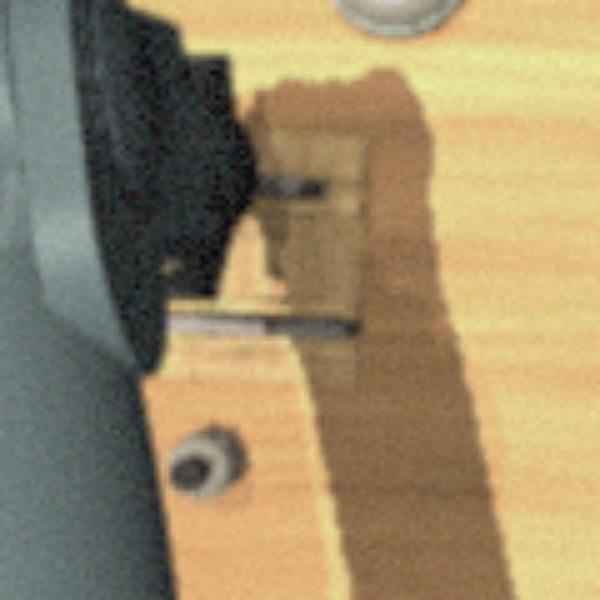

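The fingertips actually sit about 15–19 mm above the reported TCP, not 17 mm below it, so they closed just above the swatch without touching it. I'll reopen, go lower and check in the picture before closing.

Request:
apply_moves:
  deltas:
    - [0,[0,-3,0],0]
    - [0,[0,0,0],0]
    - [0,[0,0,0],0]
    - [0,[0,0,0],0]
    - [0,[0,0,0],0]
    - [0,[0,8,0],0]
    - [0,[0,8,0],0]
    - [0,[0,6,0],0]
    - [0,[0,6,0],0]
    - [0,[0,0,0],0]

```text
clock: 5.8
ee_pos: [0.5753, 0.1843, 0.0859]
tool_rot: [0.707, -0.008, 0.007, -0.707]
force: [0.5, -0.9, 0.5]
opening: 0.0428
```

Run:
```python
from h import *
plan([.577,.183,.08],np.radians(-1.2),1)
p,d,c=snap('wrist','wrist3');cv2.imwrite('pics/w3z.png',cv2.convertScaleAbs(cv2.resize(p[100:330,140:380],None,fx=3,fy=2.5,interpolation=cv2.INTER_CUBIC),alpha=2))
p,d,c=snap('scene','scene3'); cv2.imwrite('pics/scene3z.png',cv2.resize(p[120:240,220:340],None,fx=5,fy=5,interpolation=cv2.INTER_CUBIC))
```

```text
pos [0.5753 0.1843 0.0859] yaw deg -1.23 toolY [-0.002 -0.001 -1.   ] J [ 0.205  0.501 -0.066  1.006 -0.     1.797]
turn world-z deg 0.03  => about tool y -0.03
shift world mm [ 1.7 -1.3 -5.9]  tool mm [ 1.7  5.9 -1.2]
force [ 0.46 -0.88  0.47] torque [ 0.014  0.017 -0.046] open 0.0428 t 5.8
```

View pics/w3z.png

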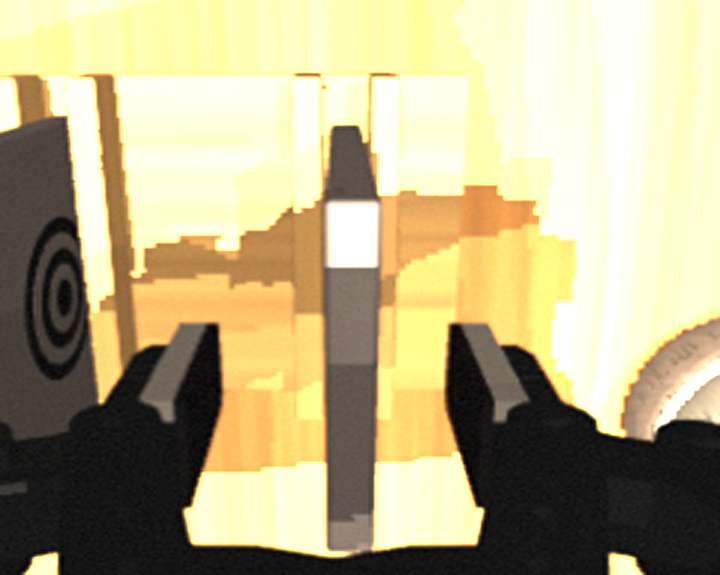

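View pics/scene3z.png

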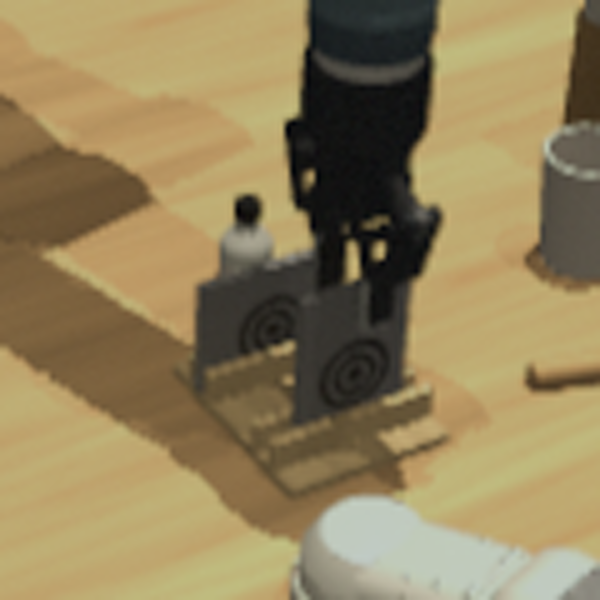

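Request:
apply_moves:
  deltas:
    - [0,[1.5,5,0],0]
    - [0,[0,0,0],0]
    - [-1,[0,0,0],0]
    - [-1,[0,0,0],0]
    - [-1,[0,0,0],0]
    - [-1,[0,0,0],0]
    - [-1,[0,0,0],0]

```text
clock: 6.6
ee_pos: [0.5782, 0.1846, 0.0827]
tool_rot: [-0.707, 0.007, -0.008, 0.707]
force: [0.2, -0.5, 2.4]
opening: 0.0076
```

Run:
```python
from h import *
plan([.577,.183,.25],np.radians(-1.2),1)
```

```text
pos [0.5782 0.1846 0.0827] yaw deg -1.23 toolY [ 0.001  0.    -1.   ] J [ 0.205  0.506 -0.066  0.997 -0.     1.797]
turn world-z deg 0.03  => about tool y -0.03
shift world mm [ -1.2  -1.6 167.3]  tool mm [  -1.  -167.3   -1.6]
force [ 0.19 -0.52  2.42] torque [-0.019 -0.055 -0.009] open 0.0076 t 6.6
```

Request:
apply_moves:
  deltas:
    - [-1,[0,-5,0],0]
    - [-1,[0,-10,0],0]
    - [-1,[0,-20,0],0]
    - [-1,[0,-25,0],0]
    - [-1,[0,-25,0],0]
    - [-1,[0,-25,0],0]
    - [-1,[0,-25,0],0]
    - [-1,[0,-20,0],0]
    - [-1,[0,-10,0],0]
    - [-1,[0,0,0],0]

```text
clock: 7.6
ee_pos: [0.5788, 0.1847, 0.2493]
tool_rot: [-0.707, 0.006, -0.009, 0.707]
force: [0.5, -0.4, -1.5]
opening: 0.008
```

Run:
```python
from h import *
plan([.533,-.181,.25],np.radians(12.2),1)
p,d,c=snap('wrist','wrist4');cv2.imwrite('pics/w4z.png',cv2.convertScaleAbs(cv2.resize(p[100:330,140:380],None,fx=3,fy=2.5,interpolation=cv2.INTER_CUBIC),alpha=2))
p,d,c=snap('scene','scene4'); cv2.imwrite('pics/scene4z.png',cv2.resize(p[60:240,220:400],None,fx=3,fy=3,interpolation=cv2.INTER_CUBIC))
```

```text
pos [0.5788 0.1847 0.2493] yaw deg -1.23 toolY [ 0.003  0.001 -1.   ] J [ 0.205  0.441  0.266  1.393 -0.     1.797]
turn world-z deg 13.43  => about tool y -13.43
shift world mm [ -45.8 -365.7    0.7]  tool mm [ -37.9   -1.1 -366.6]
force [ 0.54 -0.38 -1.5 ] torque [-0.029  0.018  0.039] open 0.008 t 7.6
```

View pics/w4z.png

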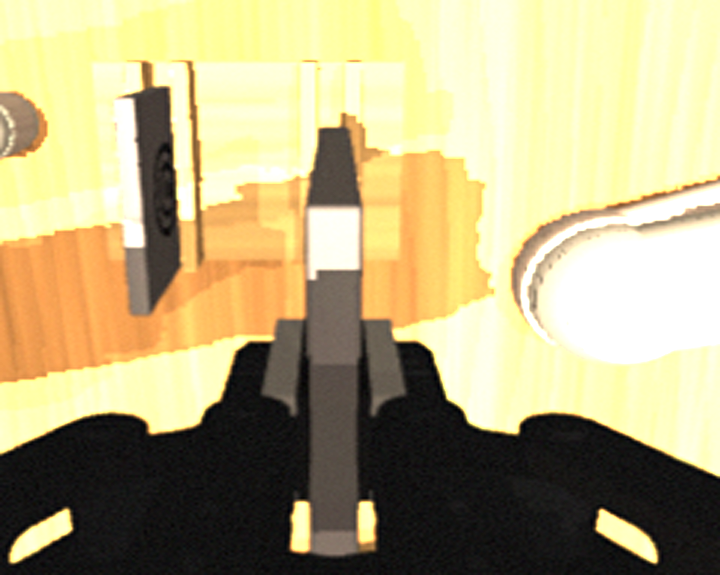

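View pics/scene4z.png

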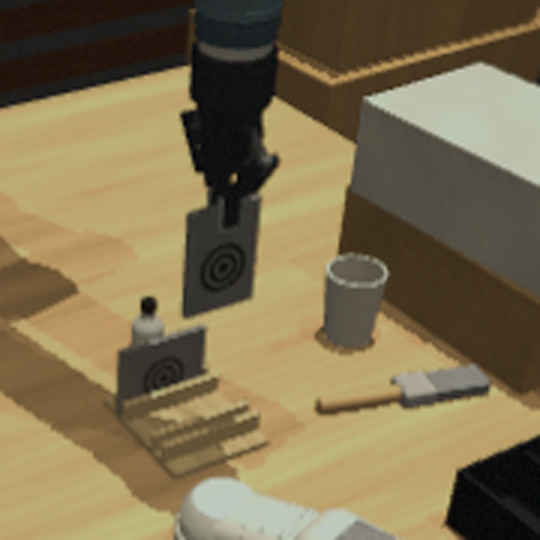

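```bash
cat >> h.py <<'E'
def swatch(nm, tcp):
    p,d,c=load(nm); W=cloud(d,c); X=W.reshape(-1,3); X=X[~np.isnan(X[:,0])]
    T=np.array(tcp); D=X-T
    return X,D
E
python3 - <<'E'
from h import *
t=[.5788,.1847,.2493]
X,D=swatch('wrist4',t)
# top face
S=D[(abs(D[:,0])<.012)&(D[:,1]>.012)&(D[:,1]<.06)&(D[:,2]>.03)&(D[:,2]<.055)]
print('top',len(S),S.mean(0).round(4),S.max(0).round(4),cv2.minAreaRect((S[:,:2]*1000).astype(np.float32)))
E_=D[(abs(D[:,0])<.015)&(D[:,1]>.02)&(D[:,1]<.06)&(D[:,2]>-.08)&(D[:,2]<.035)]
print('end',len(E_),E_.mean(0).round(4),'zmin',E_[:,2].min())
print('x vs z slope',np.polyfit(E_[:,2],E_[:,0],1),'y vs z',np.polyfit(E_[:,2],E_[:,1],1))
X,D=swatch('scene4',t)
S=D[(abs(D[:,0])<.015)&(abs(D[:,1])<.05)&(D[:,2]>-.09)&(D[:,2]<.01)]
A=np.c_[S[:,1:],np.ones(len(S))]; q=np.linalg.lstsq(A,S[:,0],rcond=None)[0]
r=S[:,0]-A@q; k=abs(r)<.004; q=np.linalg.lstsq(A[k],S[k,0],rcond=None)[0]
print('scene front face x = a y + b z + c',q.round(4),len(S),'zmin',np.percentile(S[:,2],1),'y',np.percentile(S[:,1],[1,99]))
E
```

```text
top 1196 [-0.0014  0.0278  0.0399] [0.0033 0.0408 0.0423] ((-1.407949686050415, 26.377729415893555), (28.75824737548828, 9.013327598571777), 89.21881103515625)
end 413 [-0.001   0.0403 -0.0036] zmin -0.0713548982568841
x vs z slope [-0.0024042  -0.00101833] y vs z [0.00040975 0.04027445]
scene front face x = a y + b z + c [0.0235 0.0009 0.0029] 610 zmin -0.07631468370864972 y [-0.03928466  0.0402609 ]
```

Request:
apply_moves:
  deltas:
    - [-1,[-1,0,-10],0]
    - [-1,[-2,0,-18],0]
    - [-1,[-3,0,-26],0]
    - [-1,[-3,0,-28],0]
    - [-1,[-3,0,-28],0]
    - [-1,[-3,0,-28],0]
    - [-1,[-3,0,-28],-2]
    - [-1,[-3,0,-28],-2]
    - [-1,[-3,0,-28],-2]
    - [-1,[-3,0,-28],-2]
    - [-1,[-3,0,-28],-2]
    - [-1,[-3,0,-28],-2]
    - [-1,[-3,0,-28],-1.5]
    - [-1,[0,0,-28],0]
    - [-1,[0,0,-28],0]
    - [-1,[0,0,-28],0]
    - [-1,[0,0,-20],0]
    - [-1,[0,0,-10],0]
    - [-1,[0,0,0],0]
    - [-1,[0,0,0],0]

```text
clock: 9.7
ee_pos: [0.5788, -0.2608, 0.2471]
tool_rot: [-0.703, -0.075, 0.076, 0.703]
force: [0.1, 0.7, -0.6]
opening: 0.0079
```

Run:
```python
from h import *
plan([.533,-.181,.25],np.radians(12.3),1)
p,d,c=snap('wrist','wrist5');cv2.imwrite('pics/w5z.png',cv2.convertScaleAbs(p,alpha=1.3))
```

```text
pos [ 0.5788 -0.2608  0.2471] yaw deg 12.25 toolY [-0.001  0.001 -1.   ] J [-0.523  0.508  0.367  1.431  0.     0.834]
turn world-z deg 0.05  => about tool y -0.05
shift world mm [-45.8  79.8   2.9]  tool mm [-27.8  -2.8  87.7]
force [ 0.13  0.65 -0.62] torque [ 0.018 -0.037 -0.035] open 0.0079 t 9.7
```

View pics/w5z.png

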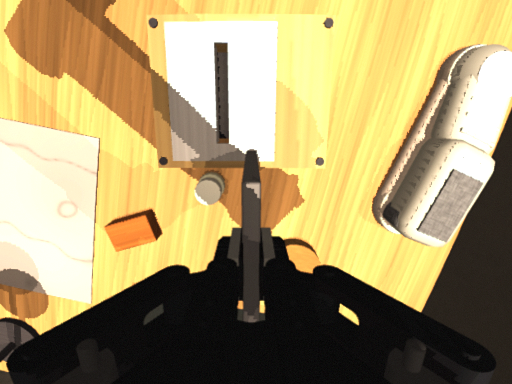

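The wrist view shows the whole slot, about (221,42)–(222,143), on the white plate. The swatch is held at (250,150–310).

Run:
```python
from h import *
p,d,c=load('wrist5'); W=cloud(d,c)
B=W[20:165,165:275].reshape(-1,3); B=B[(B[:,2]>.13)&(B[:,2]<.15)]; zt=np.median(B[:,2]); print('plate z',zt)
K=np.array([[c['fx'],0,c['cx']],[0,c['fy'],c['cy']],[0,0,1]])
def onplane(uv,z):
    n=cv2.undistortPoints(np.array(uv,float).reshape(-1,1,2),K,c['dist_coeffs']).reshape(-1,2)
    r=np.c_[n,np.ones(len(n))]@c['pose'][:3,:3].T; o=c['pose'][:3,3]
    return o+r*((z-o[2])/r[:,2])[:,None]
g=cv2.cvtColor(p,cv2.COLOR_BGR2GRAY)
print(g[90,205:240].tolist()); print(g[36:48,221].tolist(),g[138:150,222].tolist())
F=8;y0,y1,x0,x1=32,152,203,240
im=cv2.resize(g[y0:y1,x0:x1],None,fx=F,fy=F,interpolation=cv2.INTER_CUBIC)
cv2.imwrite('pics/slot5.png',cv2.resize(p[y0:y1,x0:x1],None,fx=10,fy=5,interpolation=cv2.INTER_NEAREST))
for th in (50,70,90):
    m=(im<th).astype(np.uint8); n,l,st,ce=cv2.connectedComponentsWithStats(m)
    i=1+np.argmax(st[1:,4]); v,u=np.nonzero(l==i); P=onplane(np.c_[(u+.5)/F-.5+x0,(v+.5)/F-.5+y0],.14)
    q=P[:,:2]-P[:,:2].mean(0); w,V=np.linalg.eigh(q.T@q)
    print(th,P.mean(0).round(4),cv2.minAreaRect((P[:,:2]*1000).astype(np.float32)),np.degrees(np.arctan2(V[0,1],V[1,1])))
P=onplane([(153,22),(329,22),(320,161),(163,161)],.14); print(P.round(4).tolist(),P.mean(0)); print(np.degrees(np.arctan2(*(P[1]-P[0])[[1,0]])),np.degrees(np.arctan2(*(P[2]-P[3])[[1,0]])))
```

```text
plate z 0.1400004073762421
[226, 225, 226, 226, 226, 226, 226, 227, 229, 206, 125, 63, 50, 26, 39, 56, 57, 53, 53, 53, 51, 48, 63, 166, 221, 228, 227, 226, 227, 227, 226, 227, 226, 227, 227]
[227, 228, 227, 227, 228, 213, 135, 60, 50, 52, 47, 47] [38, 56, 57, 55, 59, 76, 103, 104, 103, 102, 102, 103]
50 [ 0.5335 -0.1836  0.14  ] ((531.1279907226562, -179.04669189453125), (10.286686897277832, 84.95288848876953), 12.494200706481934) -11.660563445646035
70 [ 0.5311 -0.1791  0.14  ] ((531.3494262695312, -180.8571014404297), (11.307278633117676, 88.91545104980469), 11.974993705749512) -12.15936832178425
90 [ 0.5311 -0.1795  0.14  ] ((531.378662109375, -181.05303955078125), (12.37795352935791, 89.85022735595703), 11.471515655517578) -11.983233705746127
[[0.4603, -0.1326, 0.14], [0.6123, -0.0998, 0.14], [0.6382, -0.221, 0.14], [0.4862, -0.2542, 0.14]] [ 0.54925409 -0.17687731  0.14      ]
12.176800865518123 12.309587198272029
```

View pics/slot5.png

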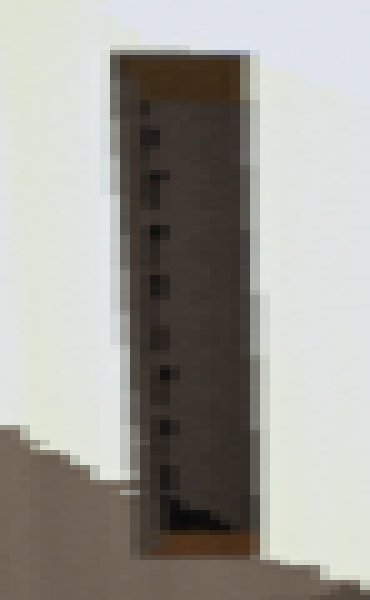

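Run:
```python
from h import *
t=np.array([.5788,-.2608,.2471]); a=np.radians(12.25)
R=np.array([[np.cos(a),np.sin(a),0],[-np.sin(a),np.cos(a),0],[0,0,1]])
p,d,c=load('wrist5'); X=cloud(d,c).reshape(-1,3); D=(X-t)@R.T
S=D[(abs(D[:,0])<.012)&(D[:,1]>.012)&(D[:,1]<.06)&(D[:,2]>.03)&(D[:,2]<.055)]
print('top',len(S),S.mean(0).round(4),S.max(0).round(4),cv2.minAreaRect((S[:,:2]*1000).astype(np.float32)))
E_=D[(abs(D[:,0])<.015)&(D[:,1]>.02)&(D[:,1]<.06)&(D[:,2]>-.08)&(D[:,2]<.035)]
print('end',E_.mean(0).round(4),E_[:,2].min(),np.polyfit(E_[:,2],E_[:,0],1),np.polyfit(E_[:,2],E_[:,1],1))
print('slot in tool (x, zt)',(R@(np.array([.5313,-.181,.14])-t)).round(4))
```

```text
top 1210 [-0.0019  0.028   0.04  ] [0.0026 0.0411 0.0424] ((-1.9603161811828613, 26.534957885742188), (9.017003059387207, 29.1088809967041), 0.2935185730457306)
end [-0.002   0.0407 -0.0037] -0.07180016228534636 [ 0.00082888 -0.00203264] [-0.00032128  0.04068932]
slot in tool (x, zt) [-0.0295  0.0881 -0.1071]
```

Request:
apply_moves:
  deltas:
    - [-1,[-3,0,10],0]
    - [-1,[-5,0,16],0]
    - [-1,[-6,0,20],0]
    - [-1,[-6,0,20],0]
    - [-1,[-5,0,14],0]
    - [-1,[-2.5,0,7.5],0]
    - [-1,[0,5,0],0]
    - [-1,[0,10,0],0]
    - [-1,[0,6,0],0]
    - [-1,[0,0,0],0]
    - [-1,[0,0,0],0]

```text
clock: 10.85
ee_pos: [0.5339, -0.1818, 0.2257]
tool_rot: [-0.703, -0.075, 0.076, 0.703]
force: [-0.6, -0.6, -0.9]
opening: 0.0078
```

Run:
```python
from h import *
plan([.5313,-.181,.2152],np.radians(12.1),1)
p,d,c=snap('wrist','wrist6');cv2.imwrite('pics/w6z.png',cv2.convertScaleAbs(cv2.resize(p[100:330,140:380],None,fx=3,fy=2.5,interpolation=cv2.INTER_CUBIC),alpha=2))
p,d,c=snap('scene','scene6'); cv2.imwrite('pics/scene6z.png',cv2.resize(p[130:270,110:250],None,fx=4,fy=4,interpolation=cv2.INTER_CUBIC))
```

```text
pos [ 0.5339 -0.1818  0.2257] yaw deg 12.23 toolY [-0.001  0.    -1.   ] J [-0.441  0.353  0.075  1.294 -0.     0.917]
turn world-z deg -0.13  => about tool y 0.13
shift world mm [ -2.6   0.8 -10.5]  tool mm [-2.3 10.5  1.3]
force [-0.59 -0.6  -0.85] torque [ 0.017 -0.009  0.052] open 0.0078 t 10.85
```

View pics/w6z.png

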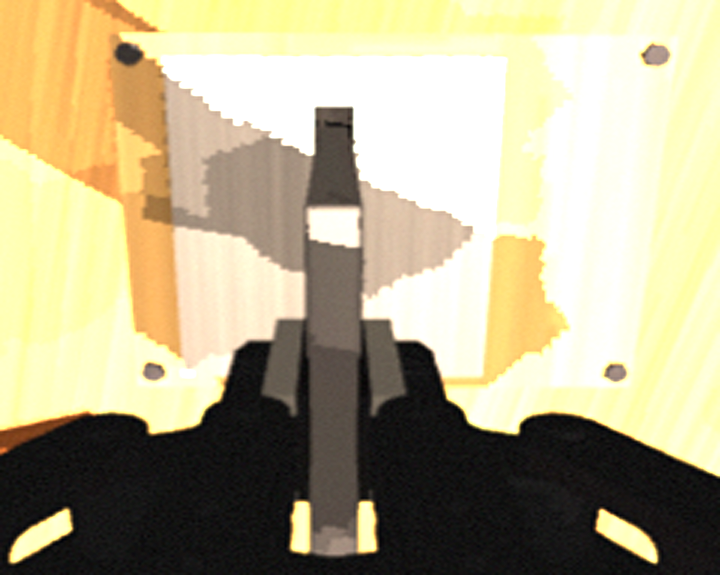

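View pics/scene6z.png

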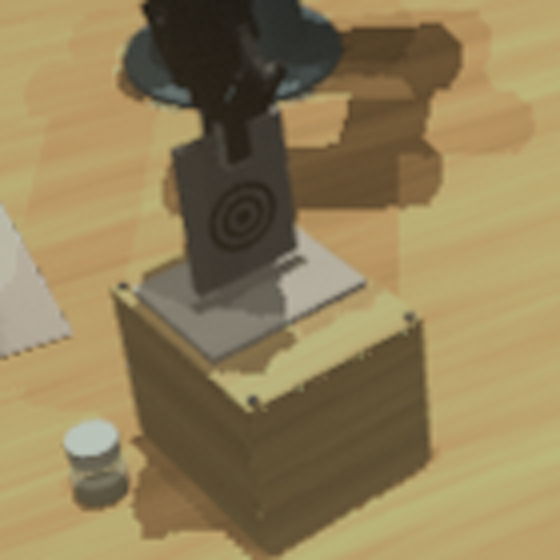

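Request:
apply_moves:
  deltas:
    - [-1,[0,3,0.6],0]
    - [-1,[0,3,0],0]
    - [-1,[0,2,0],0]
    - [-1,[0,1,0],0]
    - [-1,[0,1,0],0]
    - [-1,[0,1,0],0]
    - [-1,[0,1,0],0]
    - [-1,[0,0,0],0]

```text
clock: 11.75
ee_pos: [0.5338, -0.1808, 0.2143]
tool_rot: [0.703, 0.076, -0.076, -0.703]
force: [-0.9, -0.2, -1.3]
opening: 0.0078
```

Request:
apply_moves:
  deltas:
    - [-1,[0,1,0],0]
    - [-1,[0,1,0],0]
    - [-1,[0,0,0],0]

```text
clock: 12.05
ee_pos: [0.5338, -0.1809, 0.2122]
tool_rot: [-0.703, -0.075, 0.076, 0.703]
force: [0.1, 0.8, -0.9]
opening: 0.0081
```

Request:
apply_moves:
  deltas:
    - [-1,[0,1,0],0]
    - [-1,[0,1,0],0]
    - [-1,[0,0,0],0]

```text
clock: 12.35
ee_pos: [0.5338, -0.1808, 0.2102]
tool_rot: [-0.703, -0.075, 0.076, 0.703]
force: [-0.3, -0.4, -1.8]
opening: 0.0077
```

Request:
apply_moves:
  deltas:
    - [-1,[0,2,0],0]
    - [-1,[0,2,0],0]
    - [-1,[0,2,0],0]
    - [-1,[0,2,0],0]
    - [-1,[0,0,0],0]

```text
clock: 12.85
ee_pos: [0.5337, -0.1808, 0.202]
tool_rot: [-0.703, -0.075, 0.076, 0.703]
force: [-0.2, -0.1, -1.6]
opening: 0.008
```

Request:
apply_moves:
  deltas:
    - [-1,[0,1.5,0],0]
    - [-1,[0,1.5,0],0]
    - [-1,[0,1.5,0],0]
    - [-1,[0,1.5,0],0]
    - [-1,[0,0,0],0]

```text
clock: 13.35
ee_pos: [0.5338, -0.1808, 0.1961]
tool_rot: [-0.703, -0.075, 0.076, 0.703]
force: [0.4, 0.4, -0.7]
opening: 0.0078
```

Run:
```python
from h import *
plan([.5313,-.181,.2152],np.radians(12.1),1)
p,d,c=snap('wrist','wrist7');cv2.imwrite('pics/w7z.png',cv2.convertScaleAbs(cv2.resize(p[100:330,140:380],None,fx=3,fy=2.5,interpolation=cv2.INTER_CUBIC),alpha=2))
p,d,c=snap('scene','scene7'); cv2.imwrite('pics/scene7z.png',cv2.resize(p[130:270,110:250],None,fx=4,fy=4,interpolation=cv2.INTER_CUBIC))
```

```text
pos [ 0.5338 -0.1808  0.1961] yaw deg 12.27 toolY [-0.  0. -1.] J [-0.439  0.359  0.007  1.219 -0.     0.917]
turn world-z deg -0.17  => about tool y 0.17
shift world mm [-2.5 -0.2 19.1]  tool mm [ -2.5 -19.1   0.3]
force [ 0.42  0.4  -0.71] torque [ 0.004 -0.032  0.055] open 0.0078 t 13.35
```

View pics/scene7z.png

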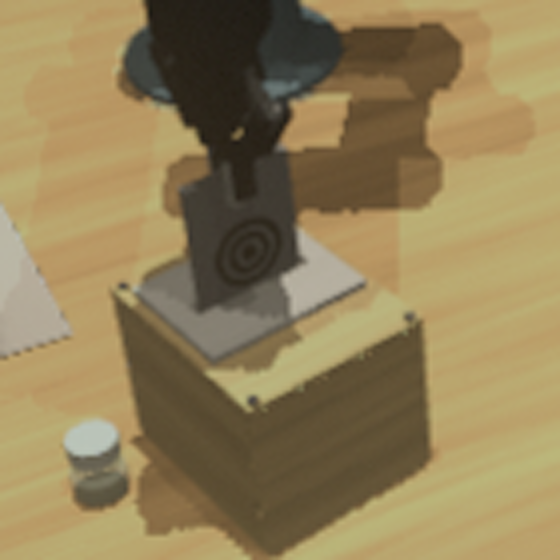

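View pics/w7z.png

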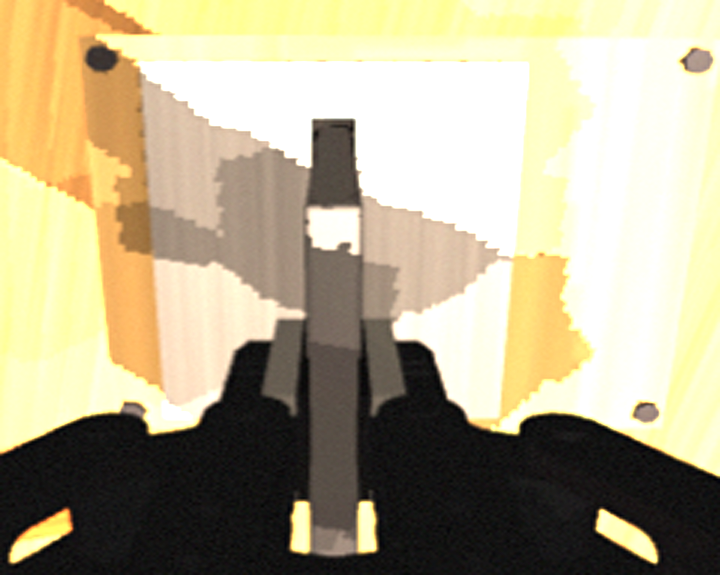

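The swatch is about 19 mm into the slot with no contact force. Next I'll push past the flap gently.

Request:
apply_moves:
  deltas:
    - [-1,[0,1.5,0],0]
    - [-1,[0,1.5,0],0]
    - [-1,[0,1.5,0],0]
    - [-1,[0,1.5,0],0]
    - [-1,[0,1.5,0],0]
    - [-1,[0,1.5,0],0]

```text
clock: 14.05
ee_pos: [0.534, -0.181, 0.1877]
tool_rot: [0.703, 0.076, -0.075, -0.703]
force: [-1.9, -0.1, 3.6]
opening: 0.0077
```

Request:
apply_moves:
  deltas:
    - [-1,[0,1,0],0]
    - [-1,[0,1,0],0]
    - [-1,[0,1,0],0]
    - [-1,[0,1,0],0]

```text
clock: 14.45
ee_pos: [0.5342, -0.181, 0.1844]
tool_rot: [0.703, 0.076, -0.075, -0.703]
force: [-1.5, 1.6, 5.8]
opening: 0.0078
```

Request:
apply_moves:
  deltas:
    - [-1,[0,1,0],0]
    - [-1,[0,1,0],0]
    - [-1,[0,1,0],0]
    - [-1,[0,1,0],0]
    - [-1,[0,1,0],0]

```text
clock: 14.95
ee_pos: [0.5345, -0.1812, 0.1795]
tool_rot: [0.703, 0.076, -0.075, -0.703]
force: [-0.7, 0.9, 5.4]
opening: 0.0078
```

Request:
apply_moves:
  deltas:
    - [-1,[0,1,0],0]
    - [-1,[0,1,0],0]
    - [-1,[0,1,0],0]
    - [-1,[0,1,0],0]
    - [-1,[0,1,0],0]

```text
clock: 15.45
ee_pos: [0.5351, -0.1813, 0.1746]
tool_rot: [0.704, 0.077, -0.075, -0.703]
force: [-1.0, 0.4, 5.4]
opening: 0.0075
```

Request:
apply_moves:
  deltas:
    - [-1,[0,1.5,0],0]
    - [-1,[0,1.5,0],0]
    - [-1,[0,1.5,0],0]
    - [-1,[0,1.5,0],0]
    - [-1,[0,1.5,0],0]
    - [-1,[0,1.5,0],0]

```text
clock: 16.05
ee_pos: [0.5345, -0.181, 0.1644]
tool_rot: [0.703, 0.076, -0.075, -0.703]
force: [1.7, -0.7, 3.9]
opening: 0.0074
```

Request:
apply_moves:
  deltas:
    - [-1,[-0.5,1.5,0],0]
    - [-1,[0,1.5,0],0]
    - [-1,[0,1.5,0],0]
    - [-1,[0,1.5,0],0]
    - [-1,[0,1.5,0],0]
    - [-1,[0,1.5,0],0]

```text
clock: 16.65
ee_pos: [0.5333, -0.1809, 0.1551]
tool_rot: [-0.703, -0.075, 0.076, 0.703]
force: [1.9, 0.4, 1.3]
opening: 0.008
```

Run:
```python
from h import *
plan([.5313,-.181,.2152],np.radians(12.1),1)
p,d,c=snap('wrist','wrist8');cv2.imwrite('pics/w8z.png',cv2.convertScaleAbs(cv2.resize(p[100:330,140:380],None,fx=3,fy=2.5,interpolation=cv2.INTER_CUBIC),alpha=2))
p,d,c=snap('scene','scene8'); cv2.imwrite('pics/scene8z.png',cv2.resize(p[130:270,110:250],None,fx=4,fy=4,interpolation=cv2.INTER_CUBIC))
```

```text
pos [ 0.5333 -0.1809  0.1551] yaw deg 12.27 toolY [-0.  0. -1.] J [-0.44   0.376 -0.076  1.119  0.     0.917]
turn world-z deg -0.17  => about tool y 0.17
shift world mm [-2.  -0.1 60.1]  tool mm [ -2.  -60.1   0.3]
force [1.9  0.39 1.29] torque [ 0.173 -0.601 -0.003] open 0.008 t 16.65
```

View pics/scene8z.png

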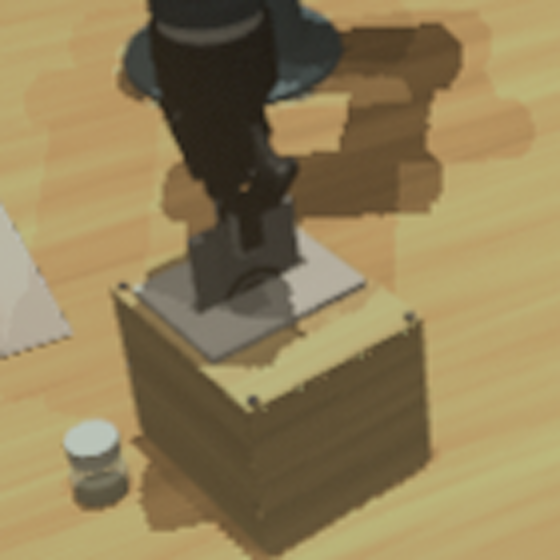

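View pics/w8z.png

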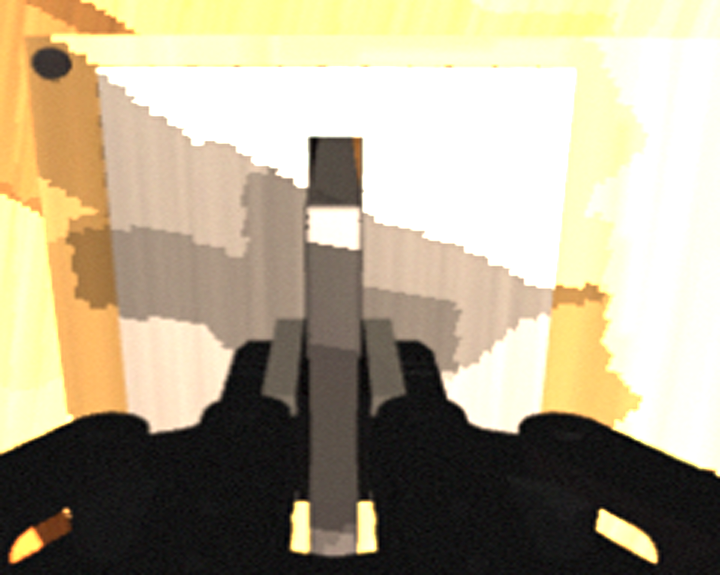

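Request:
apply_moves:
  deltas:
    - [-1,[0.6,1.5,0],0]
    - [-1,[0,1.5,0],0]
    - [-1,[0,1.5,0],0]
    - [-1,[0,1.5,0],0]
    - [-1,[0,1.5,0],0]
    - [-1,[0,1.5,0],0]

```text
clock: 17.35
ee_pos: [0.534, -0.1808, 0.1462]
tool_rot: [-0.703, -0.076, 0.076, 0.703]
force: [2.3, -0.5, -0.2]
opening: 0.0077
```

Request:
apply_moves:
  deltas:
    - [-1,[0,1.5,0],0]
    - [-1,[0,1.5,0],0]
    - [-1,[0,1.5,0],0]
    - [-1,[0,1.5,0],0]
    - [-1,[0,1.5,0],0]
    - [-1,[0,0,0],0]

```text
clock: 17.95
ee_pos: [0.5339, -0.1808, 0.1386]
tool_rot: [-0.703, -0.075, 0.076, 0.703]
force: [1.2, -0.4, -2.5]
opening: 0.0078
```

Run:
```python
from h import *
plan([.5313,-.181,.2152],np.radians(12.1),1)
p,d,c=snap('scene','scene9'); cv2.imwrite('pics/scene9z.png',cv2.resize(p[130:270,110:250],None,fx=4,fy=4,interpolation=cv2.INTER_CUBIC))
p,d,c=snap('wrist','wrist9');cv2.imwrite('pics/w9z.png',cv2.convertScaleAbs(cv2.resize(p[100:330,140:380],None,fx=3,fy=2.5,interpolation=cv2.INTER_CUBIC),alpha=2))
```

```text
pos [ 0.5339 -0.1808  0.1386] yaw deg 12.27 toolY [-0. -0. -1.] J [-0.439  0.386 -0.104  1.08  -0.     0.918]
turn world-z deg -0.17  => about tool y 0.17
shift world mm [-2.6 -0.2 76.6]  tool mm [ -2.6 -76.6   0.4]
force [ 1.23 -0.42 -2.48] torque [ 0.075 -0.737 -0.024] open 0.0078 t 17.95
```

View pics/scene9z.png

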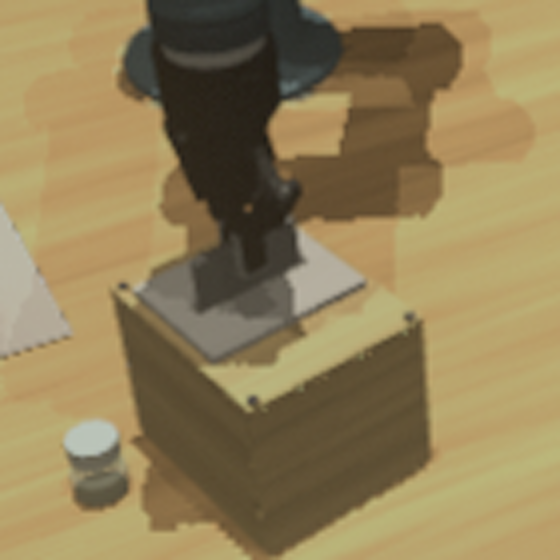

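View pics/w9z.png

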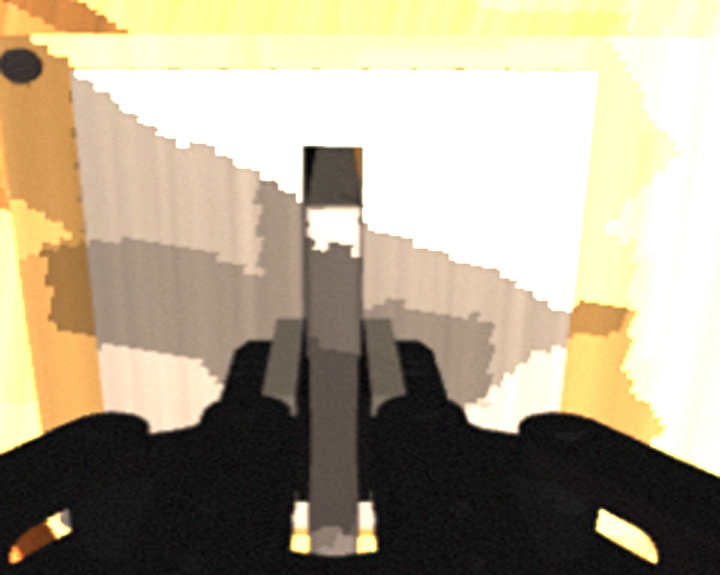

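Request:
apply_moves:
  deltas:
    - [-1,[0,1.5,0],0]
    - [-1,[0,1,0],0]
    - [-1,[0,0,0],0]
    - [0,[0,0,0],0]
    - [0,[0,0,0],0]
    - [0,[0,0,0],0]
    - [0,[0,0,0],0]
    - [0,[0,0,0],0]
    - [0,[0,0,0],0]

```text
clock: 18.95
ee_pos: [0.5339, -0.1809, 0.1364]
tool_rot: [0.703, 0.075, -0.076, -0.703]
force: [0.6, 0.0, -0.1]
opening: 0.0428
```

Run:
```python
from h import *
plan([.5313,-.181,.2152],np.radians(12.1),1)
p,d,c=snap('scene','scene10'); cv2.imwrite('pics/scene10z.png',cv2.resize(p[130:270,110:250],None,fx=4,fy=4,interpolation=cv2.INTER_CUBIC))
p,d,c=snap('wrist','wrist10');cv2.imwrite('pics/w10z.png',cv2.convertScaleAbs(cv2.resize(p[100:330,140:380],None,fx=3,fy=2.5,interpolation=cv2.INTER_CUBIC),alpha=2))
```

```text
pos [ 0.5339 -0.1809  0.1364] yaw deg 12.27 toolY [-0. -0. -1.] J [-0.439  0.388 -0.108  1.075 -0.     0.918]
turn world-z deg -0.17  => about tool y 0.17
shift world mm [-2.6 -0.1 78.8]  tool mm [ -2.6 -78.8   0.5]
force [ 0.64  0.03 -0.07] torque [-0.035 -0.021  0.044] open 0.0428 t 18.95
```

View pics/scene10z.png

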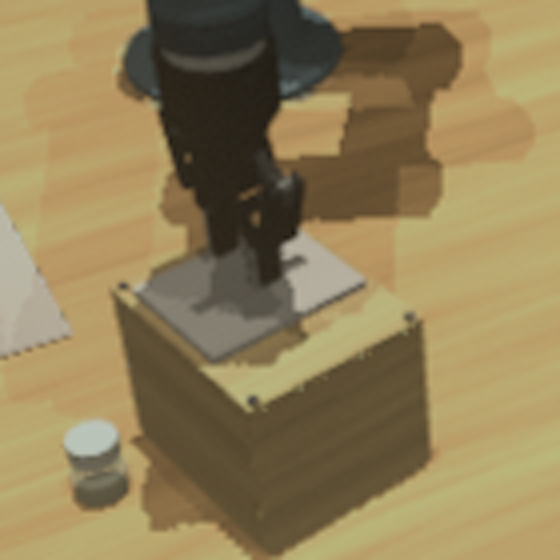

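View pics/w10z.png

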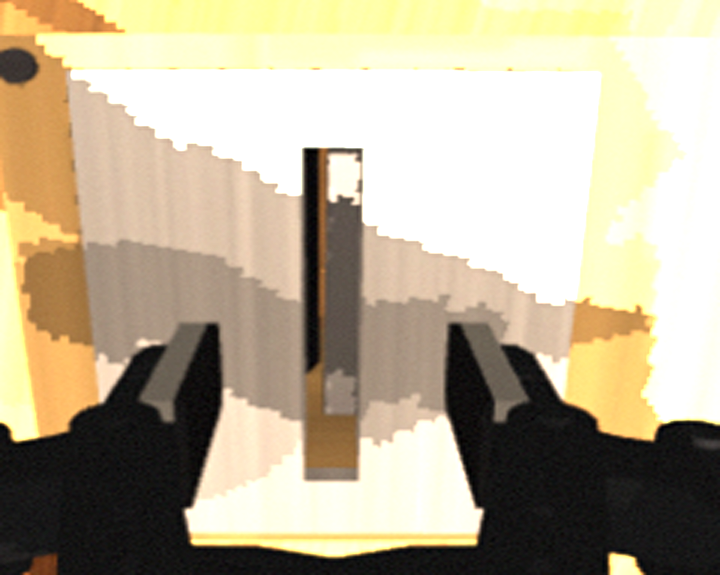

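The swatch has dropped, and its top edge shows inside the slot at about (345,150–410) in the zoom. I'll back off and measure its height.

Request:
apply_moves:
  deltas:
    - [0,[0,-5,0],0]
    - [0,[0,-15,0],0]
    - [0,[0,-25,0],0]
    - [0,[0,-25,0],0]
    - [0,[0,-25,0],0]
    - [0,[0,-10,-10],0]
    - [0,[0,0,-25],0]
    - [0,[0,0,-30],0]
    - [0,[0,0,-25],0]
    - [0,[0,0,0],0]
    - [0,[0,0,0],0]

```text
clock: 20.15
ee_pos: [0.553, -0.269, 0.2414]
tool_rot: [-0.703, -0.075, 0.075, 0.703]
force: [-0.8, -0.1, -0.0]
opening: 0.0428
```

Run:
```python
from h import *
p,d,c=load('wrist10'); W=cloud(d,c)
for v in (165,190,220,250): print([tuple((W[v,u]*1000).round(0).astype(int).tolist()) for u in (246,250,254,258)])
plan([.5313,-.181,.2152],np.radians(12.1),1)
p,d,c=snap('wrist','wrist11');cv2.imwrite('pics/w11z.png',cv2.convertScaleAbs(p,alpha=1.5)); W=cloud(d,c)
m=(abs(W[...,0]-.533)<.03)&(abs(W[...,1]+.181)<.05)&(W[...,2]>.10)&(W[...,2]<.128); print('swatch top pts',m.sum(), W[m].mean(0) if m.sum() else '')
p0,d0,c0=load('top0'); p,d,c=snap('top','top11'); cv2.imwrite('pics/t11.png',np.vstack([p0[60:290,80:440],p[60:290,80:440]]))
```

```text
[(523, -166, -1), (524, -145, 114), (526, -144, 116), (529, -144, 116)]
[(529, -194, 0), (527, -162, 115), (530, -161, 115), (533, -161, 115)]
[(537, -229, 1), (532, -184, 115), (535, -183, 115), (538, -182, 116)]
[(541, -243, 47), (537, -207, 115), (540, -206, 116), (543, -206, 115)]
pos [ 0.553  -0.269   0.2414] yaw deg 12.22 toolY [-0.  0. -1.] J [-0.556  0.461  0.278  1.388  0.     0.801]
turn world-z deg -0.12  => about tool y 0.12
shift world mm [-21.7  88.  -26.2]  tool mm [-2.6 26.2 90.6]
force [-0.77 -0.06 -0.03] torque [0.016 0.023 0.035] open 0.0428 t 20.15
swatch top pts 616 [ 0.5339114  -0.18003813  0.11521508]
```

View pics/w11z.png

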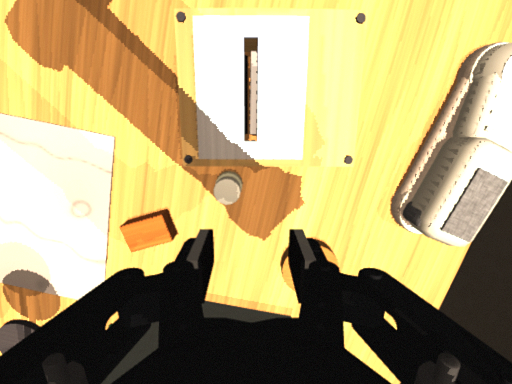

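View pics/t11.png

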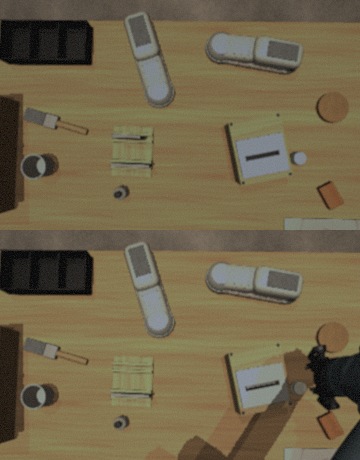

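Run:
```python
from h import *
print(ticket.hand_in())
```

```text
the job is handed in; nothing more can be done
None
```

The narrow, tall swatch is inside the returns box, and I handed the job in at about 20 s of the 72 s allowed.

**What I did:** I gripped the swatch by its faces and lifted it from the rack. I located the slot with the wrist camera and lowered the swatch in small steps; it went in without touching the rim. I then pushed it past the flap and let go at about 79 mm depth, where it dropped in.

**Final checks:**
- **Swatch:** its top edge measured 115 mm above the table in two pictures taken over a second apart. That means it is standing on the table inside the box, at rest, with its centre at about 57 mm.
- **Robot:** the gripper is open and clear of everything.
- **Force on the box:** the highest reading at the end of any move was about 6 N, against the 20 N limit.
- **Other objects:** in the before and after top views, the wide swatch and the bystanders look unmoved. I compared those by eye, not by measurement.

**What disagreed:**
- **Fingertips:** they sat about 15–19 mm behind the reported TCP, although `manip.tips_ahead` says 17 mm ahead. My first grasp therefore closed on air above the swatch without touching anything. I re-grasped lower after checking in the picture.
- **Slot position:** the top and wrist cameras differed by about 1.7 mm across the slot. I used the wrist camera's value, and it fit.
- **Grip opening:** it read about 7.8 mm on the 9 mm plate.

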